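Set out the pulled piston and hold the torch over its bore

TASK

Each piston of this three-cylinder engine is set out on the cardboard strip opposite its own bore: stand the one that is still off by itself in the empty place, squarely on the oil ring, crown up and with its pin hole pointing along the row like the other two, setting it down gently and letting go. Then pick up the torch that stands on its lens, carry it over the head studs without knocking block or studs, and finish while still holding it over the bore opposite that place so that I can look for scoring: steady, lens facing straight down, centred on the bore and about 15 mm above the deck, touching nothing. Leave the other two pistons and everything else on the bench where they are.

Things in the scene. Friction and masses are not known exactly. Their poses are not given: they have to be found in the camera images.
- block: Grey cast upper crankcase half, three cylinders in line, fixed. Origin: on the bench under the middle bore's centre; x along the bores, y towards the piston row, z up. Cylinder casting y -54 to 54 mm, x -126 to 162 mm, deck face 125 mm above the bench; foot flange 150 mm wide (x -138 to 174 mm), under 40 mm high. Eight studs on the deck, tips 185 mm above the bench
- bore0 (a point): centre of the mouth of the bore at x = -76 mm of the block, in the plane of the deck; bores are 56 mm in diameter and go through to the bench. The head studs, 8 mm thick and 60 mm tall, stand on the deck at block x = -112, -38, 38, 114 mm, y = -43 and 43 mm
- bore1 (a point): centre of the mouth of the middle bore (x = 0 of the block), in the plane of the deck; diameter 56 mm
- bore2 (a point): centre of the mouth of the bore at x = 76 mm of the block, in the plane of the deck; diameter 56 mm
- mark: dark oil ring, 57 mm across, flat on the cardboard strip: the empty place of the piston row (which of the three varies). Origin: its centre, on the strip's top. The strip (250 mm along block x, 86 mm wide, 3 mm thick, fixed) has three places 76 mm apart, each straight across from its bore, 152 mm from the bore's axis in the block's +y direction
- piston: The piston that stands off by itself on the bench, on the robot's left: aluminium, 54 mm diameter, 44 mm high, crown up, about 0.16 kg. Origin: centre of the underside; z up; the pin hole runs along its x axis (half a turn looks the same); skirt panels face +y and -y and the skirt is cut away at +x and -x below 20 mm, the top 24 mm is a full round
- piston_a: one of the two like pistons already standing in the row on the strip, pin hole along the row; same size and origin
- piston_b: the other piston already standing in the row; same size and origin
- torch: Black cylindrical torch, 150 mm long, about 0.2 kg, standing on its lens end on the bench on the robot's right. Origin: centre of the lens face, z towards the tail (up as it stands). Head 38 mm diameter up to 34 mm, tube 27 mm diameter, the last 28 mm at the tail 29 mm diameter
- torch_lens (a point): centre of the torch's lens face (lower end as it stands)
- torch_tail (a point): centre of the torch's tail end, 150 mm from the lens
- aerosol: spray can, 62 mm diameter, 162 mm high, standing loose beside the block on the side away from the piston row; origin: centre of its underside. Leave alone
- oil: oil bottle, 74 mm diameter, 190 mm high, standing loose on the left at the back; origin: centre of its underside. Leave alone
- socket: steel deep socket, 27 mm diameter, 62 mm high, standing loose near the end of the cardboard strip that is nearer the robot; origin: centre of its underside. Leave alone
- spanner: spanner, 190 mm long, lying loose on the right near the robot. Leave alone
- driver: screwdriver, 210 mm long, lying loose on the right, beyond the torch. Leave alone
- dish: steel parts dish, 90 mm across, 28 mm high, loose on the left behind the lone piston. Leave alone
- carton: cardboard carton, 80 x 110 x 40 mm, loose at the back on the right. Leave alone
Not all that is in view belongs to the job. What is shaped like the torch but green or red is not meant.

How it is judged:
By the outcome, as a careful person would: the job done as asked, in the order asked, and still so for the second after the job is handed in, while the arm keeps its last pose, push and grip.
It also fails if it takes over 61 s, if anything falls off the work surface, if the arm or the gripper's body presses on something with over 40 N, if the wrist force passes 120 N, or if a joint passes its speed limit or range.

ROBOT

A 6-joint arm with a two-finger parallel gripper is mounted at the origin on the work surface. World frame = base frame: x ahead of the robot, y to its left, z up, the work surface at z = 0. Lengths are in mm, angles in rad, forces in N, time in s.
With the tool pointing down it reaches from about 300 to 775 mm from the base axis. Payload 14.6 kg.
Tool frame: the origin (TCP) lies at the very end of the fingers, on their centre line; the grasp point (between the pads) lies 19 mm behind it; z points along the fingers, y is the line along which they close (so a half turn about z gives the same grasp; the last joint's range is limited). The gripper opens to 94 mm and grips with 3 to 60 N. Pads are 16 mm wide; open, the fingers measure 119 mm over their backs; the gripper's body (75 mm by 177 mm) begins 78 mm behind the grasp point.
Start: joints at [-1.336, 0.3, 1.521, -0, 1.321, -0.067], TCP at [163.475, -525.134, 205.446] pointing down, gripper open.
Joint ranges: [-3.03, 3.03], [-0.79, 2.21], [0.23, 2.52], [-1.04, 4.18], [0, 3.07], [-2.55, 2.55]. Speed limits (rad/s): [2.22, 2.22, 2.57, 3.14, 3.14, 3.14].

INTERFACE

Orientations are given as [roll, pitch, yaw] about the fixed x, y, z axes, in that order (R = Rz(yaw) Ry(pitch) Rx(roll)).
In Python, from cell import manip gives the robot as it stands.
- The arm moves only by the tool servo_tool, never from a script. Its argument "rows" is a list of rows, each a list of 7 numbers: the turn, a rotation vector about the world's x, y, z in degrees, then the shift along the world's x, y, z in mm, then the closure, from 0 (fully open) to 1 (shut). In form: [[rx, ry, rz, dx, dy, dz, fingers], ...]. A call has 1 to 20 rows; each row shifts and turns the commanded pose from where the row before left it; what a row does not reach is not made up. A row lasts 1/8 s, in which the tool goes at most 62.5 mm and 10.7 degrees, less where a joint would pass 70% of its speed; a pose out of reach is approached as far as the arm can. A call with a gripper value outside its range is refused whole. The fingers move at their own pace and stop on an object; "grip_force" is the grip in N (left out, the last holds). Time passes only in rows, so rows that do not move let the fingers close. It gives the time, the measured TCP pose, the force, the opening and the grip force at its end, in the units of the state.
- manip.read_state(): the state, without advancing time (a new reading comes with each control period).
- manip.camera(name): name is "side" or "top"; returns the picture (480x640x3 uint8, red, green, blue); there is no depth.
- manip.camera_info(name): a dict with "fx", "fy", "cx", "cy" (pixels), "position" and "rotation" of the camera in the world. Camera axes: x right, y down, z forward; pixel columns grow to the right and rows downward; lengths in mm; the calibration is good to about 2 mm. A picture is of the moment at which its call begins. camera_info takes no time and is no camera call.
- manip.sign_off(): hands the job in; it is judged then, once.
The state is a dict: "clock": time; "joints": joint angles; "qd": joint speeds; "effort": joint torques, N m; "eef_pos": TCP position; "eef_rot": TCP orientation; "wrist_force": force on the tool from outside, world axes, zero at the start; "moment": the same for the moment, N m; "finger_gap": finger opening in mm; "finger_force": force on a finger pad.
Only numpy, scipy, OpenCV 4.12 (cv2) and the standard library are available. Lean on these libraries where they do the work, as an engineer would, in place of code of your own. Each camera call takes 0.05 s, during which the arm holds its last target. There are 200 camera calls.

## Working session

There is one attempt and no reset: what is moved stays moved. The work goes in short steps, Python scripts to look and compute and a tool call to move; the robot and the scene stay as the last step left them, time stands still between calls to the robot, and variables do not carry over. Pictures are saved under pics/ and viewed, at most 10 in all, crops included, and the job is handed in when it is done.

Besides the shell and the picture viewer there is one more tool, called by a JSON object that holds its "op" and its "data", one argument or row to a line. servo_tool: Moves the arm, as the interface text tells. Its arguments: {"type":"object","properties":{"rows":{"type":"array","items":{"type":"array","items":{"type":"number"}}},"grip_force":{"type":"number"}},"required":["rows"]}

```bash
mkdir -p pics
python3 - <<'E'
from cell import manip
import cv2
for n in("side","top"):
    im=manip.camera(n); cv2.imwrite(f"pics/{n}0.png",im[:,:,::-1]); print(n,manip.camera_info(n))
print(manip.read_state())
E
```

```text
side {'fx': 493.2229366766861, 'fy': 493.2229366766861, 'cx': 322.6337616432679, 'cy': 241.23848434266023, 'position': array([ 514.27960166, 1020.53357206,  801.10369295]), 'rotation': array([-2.16975279,  0.01072046, -3.13509687])}
top {'fx': 623.7965431375819, 'fy': 623.7965431375819, 'cx': 322.9223344827413, 'cy': 248.3270256974097, 'position': array([ 413.56563493,   -6.1229843 , 1559.49756541]), 'rotation': array([-3.04958633,  0.0102084 , -1.59755031])}
{'clock': 0.1, 'joints': array([-1.33561741e+00,  3.00444218e-01,  1.52150171e+00,  1.84714282e-05,
        1.32072368e+00, -6.66020472e-02]), 'qd': array([-5.12882922e-05, -8.95799366e-04, -1.68115826e-03, -1.17708352e-03,
        1.90618781e-03, -1.68169202e-03]), 'effort': array([ 1.93293331e-04, -5.32643867e+01, -3.53285015e+01,  7.09580421e-02,
        2.34709057e-02, -4.47587115e-05]), 'eef_pos': array([ 163.41741513, -524.91507001,  204.93465501]), 'eef_rot': array([-3.14051927e+00, -8.95270002e-05,  3.01776337e-01]), 'wrist_force': array([ 0.49359511,  0.17704865, -0.34922149]), 'moment': array([-0.02004599,  0.0905165 ,  0.03633322]), 'finger_force': 0.0, 'finger_gap': 94.10704632182089}
```

View pics/top0.png

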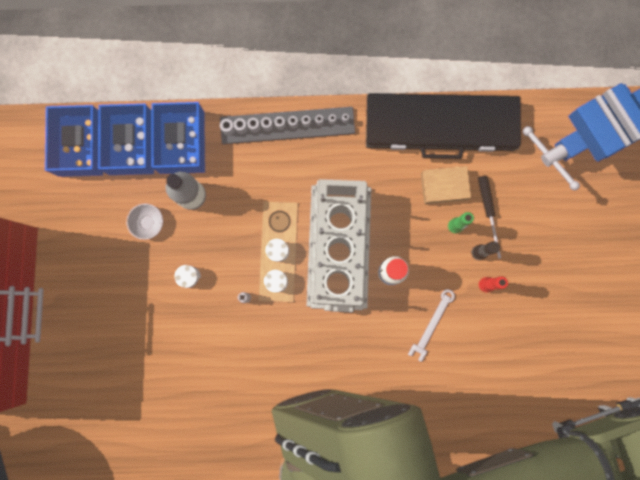

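View pics/side0.png

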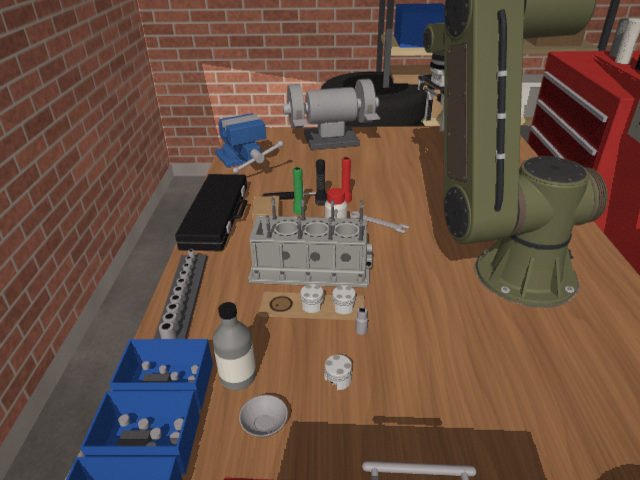

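The empty mark is at top (280,221), opposite the far bore at (340,216), which is bore2. The lone piston is at (187,276). There are three torch shapes in the top view: green (460,223), black (487,250) and red (493,284). The black one is meant, and I'll confirm it in an enlarged crop.

```bash
cat > h.py <<'E'
import numpy as np,cv2
from cell import manip
from scipy.spatial.transform import Rotation as R
C={n:manip.camera_info(n) for n in("side","top")}
def ray(n,u,v):
    c=C[n]; d=R.from_euler('xyz',c['rotation']).as_matrix()@np.array([(u-c['cx'])/c['fx'],(v-c['cy'])/c['fy'],1]); return c['position'],d
def onz(n,u,v,z):
    p,d=ray(n,u,v); return (p+d*(z-p[2])/d[2])
def proj(n,P):
    c=C[n]; q=R.from_euler('xyz',c['rotation']).as_matrix().T@(np.array(P,float)-c['position']); return np.array([c['fx']*q[0]/q[2]+c['cx'],c['fy']*q[1]/q[2]+c['cy']])
def crop(im,x,y,w,h,s): return cv2.resize(im[y:y+h,x:x+w],(w*s,h*s),interpolation=cv2.INTER_CUBIC)
E
python3 - <<'E'
from h import *
t=cv2.imread("pics/top0.png"); s=cv2.imread("pics/side0.png")
a=np.hstack([crop(t,165,255,45,45,6),crop(s,312,345,54,54,5)])  # 270 + 270
b=np.hstack([crop(t,440,205,90,90,3),crop(s,280,150,90,90,3)])
d=np.hstack([crop(t,255,200,130,120,2)]) # 260x240
e=crop(s,255,275,130,60,4) #520x240
e=cv2.resize(e,(520,240))
can=np.zeros((600,800,3),np.uint8)
can[:270,:540]=a; can[:240,540:800]=d; can[270:540,:540]=b
can[270:390,540:800]=cv2.resize(e,(260,120))
cv2.imwrite("pics/c1.png",can)
# masks
def blobs(n,im,m,mn=20,roi=None):
    k,l,st,ce=cv2.connectedComponentsWithStats(m.astype(np.uint8))
    return [(st[i],ce[i].round(1)) for i in range(1,k) if st[i,4]>=mn]
hsv=cv2.cvtColor(t,cv2.COLOR_BGR2HSV)
m=(hsv[...,1]<60)&(hsv[...,2]>185)
m[:, :160]=0;m[:205]=0;m[300:]=0;m[:,420:]=0
for st,ce in blobs('t',t,m): print('white',st,ce,onz('top',*ce,44)[:2].round(1),onz('top',*ce,47)[:2].round(1))
m=(hsv[...,2]<75); m[:170]=0;m[320:]=0;m[:,440:]&=True
m[:,:255]=0;m[:,530:]=0
for st,ce in blobs('t',t,m,8): print('dark',st,ce)
# bores: bright grey interior? print hough
g=cv2.cvtColor(t,cv2.COLOR_BGR2GRAY)
G=crop(g,300,175,80,140,6)
c=cv2.HoughCircles(G,cv2.HOUGH_GRADIENT,1,150,param1=80,param2=25,minRadius=60,maxRadius=100)
if c is not None:
  for x,y,r in c[0]:
    u,v=300+(x+.5)/6-.5,175+(y+.5)/6-.5; print('bore',u,v,r/6,onz('top',u,v,125)[:2].round(1))
G=crop(g,255,200,50,42,6)
c=cv2.HoughCircles(G,cv2.HOUGH_GRADIENT,1,150,param1=60,param2=15,minRadius=60,maxRadius=80)
for x,y,r in c[0]:
    u,v=255+(x+.5)/6-.5,200+(y+.5)/6-.5; print('mark',u,v,r/6,onz('top',u,v,3)[:2].round(1))
E
```

```text
white [ 307  205   58   95 3209] [334.2 252.5] [542.8 -21.6] [542.5 -21.6]
white [160 213   3  16  27] [160.4 220.5] [633.4 402.9] [633.  402.1]
white [265 238  24  24 411] [276.3 249.5] [554.  119.5] [553.8 119.2]
white [381 257  18  26 165] [386.8 270.5] [ 495.4 -148.1] [ 495.2 -147.8]
white [175 265  22  23 400] [185.4 275.9] [495.6 342.2] [495.5 341.5]
white [264 269  23  24 418] [275.  280.7] [478.  124.1] [477.9 123.9]
dark [485 177   3   6   8] [485.8 179.9]
bore 340.33334 216.5 11.466667 [619.3 -37.4]
bore 337.5 281.83334 11.599999 [468.1 -26.4]
bore 339.16666 249.0 11.599999 [543.7 -32.5]
mark 279.16666 221.16667 11.183333 [629.3 114.2]
```

View pics/c1.png

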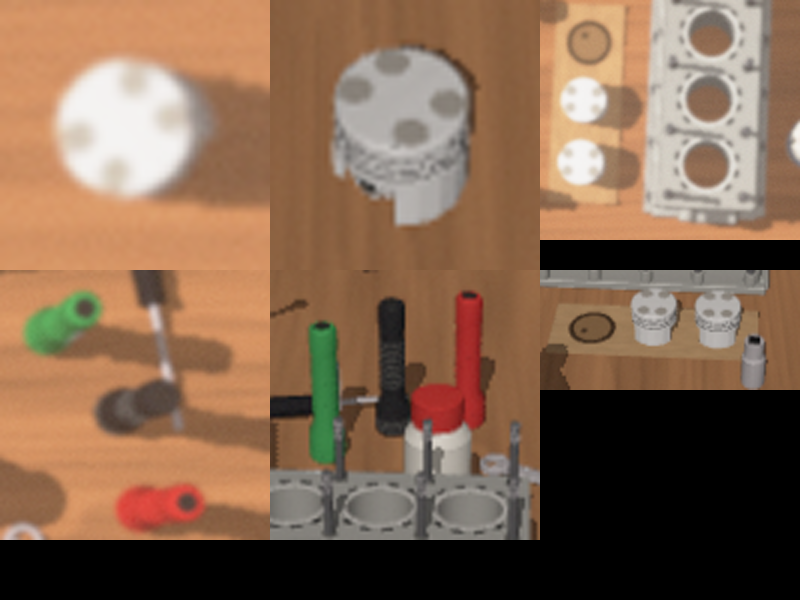

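The enlarged crop shows the pinhole of the lone piston at side (332,382), and its four valve pockets. The torch that fits is the black, ribbed one: top view tail (492,247), side view (321,161). The green and red ones are decoys. Next I'll work out the yaw from the pockets and the torch position from both views.

Run:
```python
from h import *
t=cv2.imread("pics/top0.png"); s=cv2.imread("pics/side0.png")
for nm,c,z in(("lone",(185.4,275.9),44),("mid",(276.3,249.5),47),("near",(275,280.7),47)):
    g=cv2.cvtColor(t,cv2.COLOR_BGR2GRAY)
    x0,y0=int(c[0])-12,int(c[1])-12
    G=crop(g,x0,y0,25,25,10)
    yy,xx=np.mgrid[:250,:250]; u=x0+(xx+.5)/10-.5; v=y0+(yy+.5)/10-.5
    disk=np.hypot(u-c[0],v-c[1])<9.5
    m=(disk&(G<225)).astype(np.uint8)
    k,l,st,ce=cv2.connectedComponentsWithStats(m)
    P=np.array([onz('top',x0+(ce[i][0]+.5)/10-.5,y0+(ce[i][1]+.5)/10-.5,z)[:2] for i in range(1,k) if st[i,4]>150])
    print(nm,P.round(1).tolist(),st[1:,4])
    if len(P)==4:
        q=P-P.mean(0);w,V=np.linalg.eigh(q.T@q); print(P.mean(0),[np.degrees(np.arctan2(*V[::-1,i])).round(1) for i in(0,1)],w**.5)
        o=np.argsort(np.arctan2(q[:,1],q[:,0]));Q=P[o]
        for i in range(4): d=Q[(i+1)%4]-Q[i]; print(np.hypot(*d).round(1),np.degrees(np.arctan2(d[1],d[0])).round(1))
print('hole',onz('side',332,382,12))
# torch
print('tail top',onz('top',492.3,247.3,150),'side tail',onz('side',320.7,161.5,150))
hs=cv2.cvtColor(s,cv2.COLOR_BGR2HSV); m=(hs[...,2]<75); m[:155]=0;m[207:]=0;m[:,:312]=0;m[:,332:]=0
for r in range(158,207,4):
    x=np.flatnonzero(m[r]); print(r,x.min() if len(x) else 0,x.max() if len(x) else 0,end='; ')
ht=cv2.cvtColor(t,cv2.COLOR_BGR2HSV); m=(ht[...,2]<85)&(ht[...,1]<120); m[:238]=0;m[264:]=0;m[:,:465]=0;m[:,505:]=0
print()
for r in range(238,264): print(r,''.join('#' if a else '.' for a in m[r,465:505]))
for P in((500,-350,0),(500,-350,150)): print(proj('top',P))
```

```text
lone [[514.0, 338.7], [499.3, 324.1], [492.7, 360.6], [477.8, 346.2]] [1560 1685 1619 1612]
[495.95174536 342.38286396] [np.float64(-136.0), np.float64(134.0)] [20.68249458 30.65586226]
20.7 44.7
30.5 134.1
20.7 -136.1
30.8 -45.9
mid [[565.8, 133.6], [563.0, 102.8], [545.2, 135.4], [542.0, 104.7]] [1409 1440 1447 1639]
[553.97471472 119.11943007] [np.float64(174.1), np.float64(84.1)] [20.88186712 30.93990258]
21.0 -5.2
31.0 84.7
20.7 174.8
30.9 -95.9
near [[489.5, 138.8], [487.9, 108.0], [468.5, 140.1], [466.6, 109.0]] [1307 1393 1325 1560]
[478.14723531 123.97533168] [np.float64(176.7), np.float64(86.7)] [21.15739918 30.98471083]
21.3 -2.6
30.8 87.0
21.0 176.4
31.2 -93.4
hole [508.26206715 364.22529395  12.        ]
tail top [ 535.67765372 -378.50710842  150.        ] side tail [ 536.21028952 -367.36738075  150.        ]
158 0 0; 162 316 324; 166 316 324; 170 316 324; 174 317 324; 178 317 324; 182 317 324; 186 317 324; 190 317 325; 194 315 326; 198 315 326; 202 316 324; 206 0 0; 
238 ........................................
239 ........................................
240 ..........
[... 421 characters left out ...]
..............
250 ..........##.........####.#.............
251 .........###.........######.............
252 .........###.........#######............
253 ..........###...........................
254 .........#####..........................
255 ..........#####.........................
256 ...........#######......................
257 .............######.....................
258 ........................................
259 ........................................
260 ........................................
261 ........................................
262 ........................................
263 ........................................
[465.98437376 267.44588342]
[480.47372814 263.37082385]
```

Measured, and consistent with the stated geometry:
- **Block:** yaw -4.2°. Bore2 is at (619.5,-37.5) and the mark at (630,114), 152 mm apart.
- **Lone piston:** (496,342.4), with its pin axis at 44°.
- **Torch:** tail near (536,-378).

Now I'll move above the piston.

{"op": "servo_tool", "data": {
  "rows": [
    [0,0,1.3,16,43,3,0],
    [0,0,1.3,16,43,3,0],
    [0,0,1.3,16,43,3,0],
    [0,0,1.3,16,43,3,0],
    [0,0,1.3,16,43,3,0],
    [0,0,1.3,16,43,3,0],
    [0,0,1.3,16,43,3,0],
    [0,0,1.3,16,43,3,0],
    [0,0,1.3,16,43,3,0],
    [0,0,1.3,16,43,3,0],
    [0,0,1.3,16,43,0,0],
    [0,0,1.3,16,43,0,0],
    [0,0,1.3,16,43,0,0],
    [0,0,1.3,16,43,0,0],
    [0,0,1.3,16,43,0,0],
    [0,0,1.3,16,43,0,0],
    [0,0,1.3,16,43,0,0],
    [0,0,1.3,16,43,0,0],
    [0,0,1.3,16,43,0,0],
    [0,0,0,0,0,0,0]
  ],
  "grip_force": 20
}}

```text
clock: 2.6
eef_pos: [467.4, 293.7, 234.2]
eef_rot: [-3.141, 0.002, 0.735]
wrist_force: [-0.6, -0.9, -0.6]
finger_gap: 94.0
finger_force: 0.0
```

{"op": "servo_tool", "data": {
  "rows": [
    [0,0,1,14,24,0,0],
    [0,0,0.9,14.6,24.7,-10,0],
    [0,0,0,0,0,-30,0],
    [0,0,0,0,0,-40,0],
    [0,0,0,0,0,-40,0],
    [0,0,0,0,0,-30,0],
    [0,0,0,0,0,-25,0],
    [0,0,0,0,0,-15,0],
    [0,0,0,0,0,-15,0],
    [0,0,0,0,0,-15,0],
    [0,0,0,0,0,0,0]
  ]
}}

```text
clock: 3.98
eef_pos: [495.6, 340.3, 14.5]
eef_rot: [-3.141, 0.002, 0.766]
wrist_force: [0.3, -0.6, -0.3]
finger_gap: 94.0
finger_force: 0.0
```

{"op": "servo_tool", "data": {
  "rows": [
    [0,0,0,0.4,2,0,0],
    [0,0,0,0,0,0,0.2],
    [0,0,0,0,0,0,0.35],
    [0,0,0,0,0,0,0.45],
    [0,0,0,0,0,0,0.5],
    [0,0,0,0,0,0,0.55],
    [0,0,0,0,0,0,0.6],
    [0,0,0,0,0,0,0.6],
    [0,0,0,0,0,0,0.6],
    [0,0,0,0,0,0,0.6]
  ]
}}

```text
clock: 5.22
eef_pos: [496.5, 342.6, 15.5]
eef_rot: [-3.142, -0.0, 0.766]
wrist_force: [-0.1, -0.3, 2.2]
finger_gap: 53.8
finger_force: 20.0
```

{"op": "servo_tool", "data": {
  "rows": [
    [0,0,0,0,0,10,0.6],
    [0,0,0,0,0,20,0.6],
    [0,0,0,0,0,35,0.6],
    [0,0,0,0,0,35,0.6],
    [0,0,-5,13,-23,20,0.6],
    [0,0,-5,13,-23,0,0.6],
    [0,0,-5,13,-23,0,0.6],
    [0,0,-5,13,-23,0,0.6],
    [0,0,-5,13,-23,0,0.6],
    [0,0,-5,13,-23,0,0.6],
    [0,0,-5,13,-23,0,0.6],
    [0,0,-5,13,-23,0,0.6],
    [0,0,-5,13,-23,0,0.6],
    [0,0,-3.1,16,-21,0,0.6],
    [0,0,0,0,0,0,0.6],
    [0,0,0,0,0,0,0.6],
    [0,0,0,0,0,0,0.6]
  ]
}}

```text
clock: 7.35
eef_pos: [629.1, 115.4, 135.9]
eef_rot: [-3.141, -0.0, -0.072]
wrist_force: [-0.2, 0.3, -1.8]
finger_gap: 53.7
finger_force: 20.0
```

Run:
```python
from h import *
for n in("side","top"): cv2.imwrite(f"pics/{n}1.png",manip.camera(n)[:,:,::-1])
t=cv2.imread("pics/top1.png");s=cv2.imread("pics/side1.png")
cv2.imwrite("pics/c2.png",np.hstack([crop(t,230,160,110,130,4),crop(s,240,190,85,130,4)]))
```

```text
(no output)
```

View pics/c2.png

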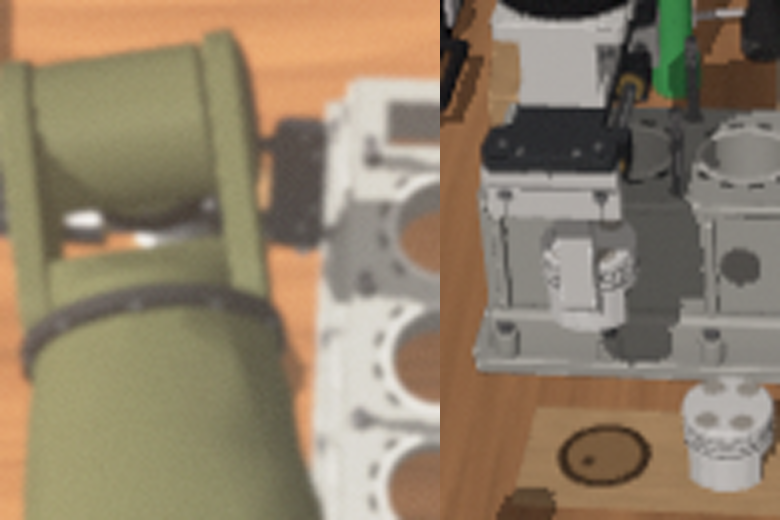

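The piston hangs upright in the grip, at side crop (588,270). The oil ring is visible at side (391,304 scaled; about (391/4…)). I'll check how far the piston is off-centre in the fingers by comparing its silhouette edges with the projection.

Run:
```python
from h import *
st=manip.read_state();p=st['eef_pos'];print(p)
g=cv2.cvtColor(cv2.imread("pics/side1.png"),cv2.COLOR_BGR2GRAY)
for r in range(246,273,2): print(r,g[r,260:305].tolist())
a=np.linspace(0,2*np.pi,73)
for z in(p[2]-15.5,p[2]+5,p[2]+28.5):
    Q=np.array([proj('side',(p[0]+27*np.cos(t),p[1]+27*np.sin(t),z)) for t in a]); print(z,Q.min(0).round(1),Q.max(0).round(1))
print('mark',onz('side',391-391+240+(603-440+.5)/4-.5,190+455.5/4-.5,3))
```

```text
[629.21253576 115.21682431 135.70552092]
246 [135, 136, 134, 135, 136, 134, 131, 126, 116, 111, 111, 110, 111, 110, 110, 112, 111, 97, 99, 99, 83, 82, 80, 80, 81, 92, 107, 100, 86, 83, 83, 85, 83, 84, 84, 85, 83, 83, 84, 84, 84, 83, 83, 84, 83]
248 [134, 134, 135, 135, 135, 131, 112, 110, 95, 108, 111, 112, 111, 110, 111, 111, 111, 103, 100, 110, 111, 111, 110, 110, 110, 109, 110, 109, 105, 87, 85, 83, 84, 84, 83, 84, 83, 84, 84, 83, 84, 84, 84, 83, 84]
250 [134, 135, 135, 136, 135, 118, 112, 110, 134, 180, 175, 173, 173, 173, 173, 172, 172, 162, 109, 109, 111, 110, 111, 110, 111, 111, 110, 111, 109, 87, 83, 83, 83, 83, 84, 82, 84, 83, 84, 84, 86, 84, 84, 83, 83]
252 [135, 136, 135, 135, 136, 124, 138, 139, 168, 168, 172, 174, 174, 173, 172, 173, 173, 191, 117, 92, 86, 84, 99, 112, 135, 137, 137, 116, 101, 86, 83, 83, 83, 84, 83, 84, 82, 85, 84, 84, 84, 83, 85, 85, 85]
254 [136, 135, 135, 135, 135, 140, 166, 184, 174, 164, 171, 173, 172, 173, 173, 172, 173, 179, 110, 79, 97, 128, 143, 159, 183, 176, 146, 135, 108, 79, 81, 81, 84, 85, 83, 83, 83, 84, 84, 85, 84, 83, 83, 84, 83]
256 [1
[... 1415 characters left out ...]
15, 87, 82, 81, 82, 81, 80, 81, 82, 80, 81, 80, 81, 82, 135, 138, 136, 133, 132]
270 [140, 140, 141, 142, 142, 143, 144, 144, 148, 160, 170, 181, 181, 180, 181, 184, 184, 183, 180, 179, 178, 177, 173, 165, 156, 149, 110, 89, 88, 88, 89, 88, 89, 88, 89, 90, 90, 89, 92, 109, 161, 168, 167, 168, 168]
272 [136, 139, 138, 137, 138, 138, 138, 138, 139, 138, 139, 138, 147, 155, 164, 167, 165, 165, 171, 164, 128, 108, 82, 51, 70, 82, 85, 82, 85, 84, 84, 82, 84, 85, 84, 85, 85, 123, 136, 138, 138, 137, 139, 139, 138]
120.20552092314986 [266.5 257.2] [290.1 271.3]
140.70552092314986 [265.9 250. ] [289.7 264. ]
164.20552092314986 [265.1 241.6] [289.2 255.5]
mark [631.24700696 117.8244598    3.        ]
```

The piston is centred in the grip to within about 1 mm, so I'll lower it.

{"op": "servo_tool", "data": {
  "rows": [
    [0,0,0,1.1,-0.4,-10,0.6],
    [0,0,0,0,0,-20,0.6],
    [0,0,0,0,0,-25,0.6],
    [0,0,0,0,0,-25,0.6],
    [0,0,0,0,0,-15,0.6],
    [0,0,0,0,0,-10,0.6],
    [0,0,0,0,0,-5,0.6],
    [0,0,0,0,0,-2,0.6],
    [0,0,0,0,0,0,0.6],
    [0,0,0,0,0,0,0.6]
  ]
}}

```text
clock: 8.7
eef_pos: [630.8, 114.2, 23.9]
eef_rot: [-3.141, -0.001, -0.073]
wrist_force: [0.5, -0.4, -1.8]
finger_gap: 53.8
finger_force: 20.0
```

{"op": "servo_tool", "data": {
  "rows": [
    [0,0,0,-0.3,0.4,-1.5,0.6],
    [0,0,0,0,0,-1,0.6],
    [0,0,0,0,0,-1,0.6],
    [0,0,0,0,0,-0.7,0.6],
    [0,0,0,0,0,-0.5,0.6],
    [0,0,0,0,0,0,0.6],
    [0,0,0,0,0,0,0.6]
  ]
}}

```text
clock: 9.57
eef_pos: [630.3, 114.6, 18.8]
eef_rot: [-3.142, -0.0, -0.073]
wrist_force: [0.3, 0.4, -1.5]
finger_gap: 54.0
finger_force: 20.0
```

{"op": "servo_tool", "data": {
  "rows": [
    [0,0,0,0,0,-0.5,0.6],
    [0,0,0,0,0,-0.4,0.6],
    [0,0,0,0,0,0,0.6],
    [0,0,0,0,0,0,0.6]
  ]
}}

```text
clock: 10.07
eef_pos: [630.4, 114.6, 18.5]
eef_rot: [-3.142, -0.0, -0.073]
wrist_force: [-2.7, -0.2, 5.3]
finger_gap: 53.6
finger_force: 20.0
```

Light contact on the strip, so I'll open slowly, then retreat straight up.

{"op": "servo_tool", "data": {
  "rows": [
    [0,0,0,0,0,0,0.42],
    [0,0,0,0,0,0,0.4],
    [0,0,0,0,0,0,0.35],
    [0,0,0,0,0,0,0.25],
    [0,0,0,0,0,0,0.1],
    [0,0,0,0,0,0,0.05],
    [0,0,0,0,0,0,0],
    [0,0,0,0,0,0,0],
    [0,0,0,0,0,10,0],
    [0,0,0,0,0,20,0],
    [0,0,0,0,0,30,0],
    [0,0,0,0,0,40,0],
    [0,0,0,0,0,50,0],
    [0,0,0,0,0,50,0],
    [0,0,0,0,0,40,0],
    [0,0,0,-10,0,10,0],
    [0,0,0,-20,-10,0,0],
    [0,0,0,-30,-20,0,0],
    [0,0,0,-40,-30,0,0],
    [0,0,0,-40,-40,0,0]
  ]
}}

```text
clock: 12.58
eef_pos: [488.1, 14.2, 267.2]
eef_rot: [3.142, 0.001, -0.072]
wrist_force: [0.8, -0.2, 0.2]
finger_gap: 94.0
finger_force: 0.0
```

{"op": "servo_tool", "data": {
  "rows": [
    [0,0,3,-11,-30,0,0],
    [0,0,3,-11,-30,0,0],
    [0,0,3,-11,-30,0,0],
    [0,0,3,-11,-30,0,0],
    [0,0,3,-11,-30,0,0],
    [0,0,3,-11,-30,0,0],
    [0,0,3,-11,-30,0,0],
    [0,0,3,-11,-30,0,0],
    [0,0,0,0,0,0,0]
  ]
}}

```text
clock: 13.7
eef_pos: [401.1, -226.2, 267.4]
eef_rot: [-3.141, 0.001, 0.343]
wrist_force: [0.2, 0.7, 0.9]
finger_gap: 94.0
finger_force: 0.0
```

Run:
```python
from h import *
for n in("side","top"): cv2.imwrite(f"pics/{n}2.png",manip.camera(n)[:,:,::-1])
t=cv2.imread("pics/top2.png");s=cv2.imread("pics/side2.png")
a=np.hstack([crop(t,250,195,60,110,5)[:500],crop(t,440,205,100,100,5)])
cv2.imwrite("pics/c3.png",a[:, :800])
cv2.imwrite("pics/c4.png",np.hstack([crop(s,250,270,130,65,3),crop(s,280,150,100,65,3)]))
c=(280,218);z=47
g=cv2.cvtColor(t,cv2.COLOR_BGR2GRAY)
hsv=cv2.cvtColor(t,cv2.COLOR_BGR2HSV); m=((hsv[...,1]<60)&(hsv[...,2]>185)); m[:,:262]=0;m[:,296:]=0;m[:200]=0;m[300:]=0
k,l,stt,ce=cv2.connectedComponentsWithStats(m.astype(np.uint8))
for i in range(1,k):
    if stt[i,4]<200: continue
    c=ce[i];x0,y0=int(c[0])-12,int(c[1])-12;G=crop(g,x0,y0,25,25,10)
    yy,xx=np.mgrid[:250,:250]; u=x0+(xx+.5)/10-.5; v=y0+(yy+.5)/10-.5
    mm=((np.hypot(u-c[0],v-c[1])<9.5)&(G<225)).astype(np.uint8)
    kk,ll,s2,c2=cv2.connectedComponentsWithStats(mm)
    P=np.array([onz('top',x0+(c2[j][0]+.5)/10-.5,y0+(c2[j][1]+.5)/10-.5,z)[:2] for j in range(1,kk) if s2[j,4]>150])
    q=P-P.mean(0);w,V=np.linalg.eigh(q.T@q); print(len(P),P.mean(0).round(1),np.degrees(np.arctan2(*V[::-1,0])).round(1), onz('top',*c,z)[:2].round(1))
```

```text
4 [630.6 113.8] 175.3 [630.2 113.9]
4 [554.  119.1] 174.1 [553.8 119.3]
4 [478.2 124. ] 176.7 [477.9 123.9]
```

View pics/c3.png

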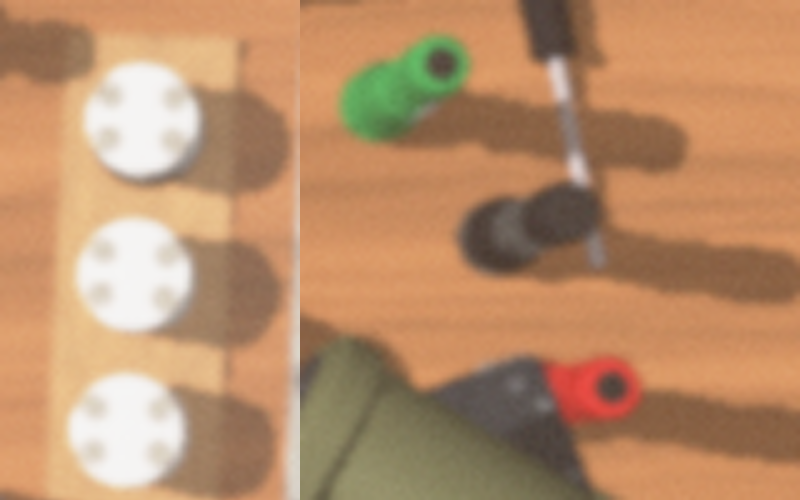

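View pics/c4.png

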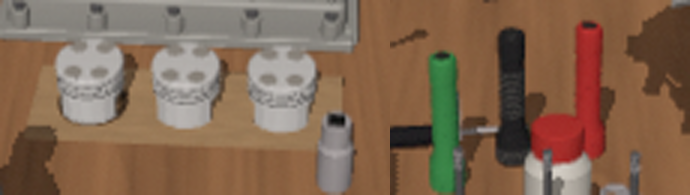

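All three pistons stand in line in the top crop at (142,121), (134,275) and (127,431). The placed one measures (630.6,113.8) with yaw -4.7°, so it is good. The black torch's tail is at top px (492.4,247.3) and its head at (479,251.6). The driver lies beside it, low down.

Run:
```python
from h import *
print(onz('top',492.4,247.3,150),onz('top',478.9,251.6,2),onz('top',478.9,251.6,10))
# side: tail top centre & axis columns
print(onz('side',320.2,161,150),onz('side',320.5,203,0))
for n in['top']:
  print('red tail',onz(n,440+312/5,205+387/5,150),'green',onz(n,440+137/5,205+63/5,150))
P=(536,-380)
print(proj('side',(*P,0)),proj('side',(*P,150)))
```

```text
[ 535.67139936 -378.73273547  150.        ] [ 538.63970396 -383.65596528    2.        ] [ 537.99726793 -381.71678802   10.        ]
[ 537.78286648 -370.96577259  150.        ] [ 538.8607635  -373.57857658    0.        ]
red tail [ 455.76494647 -397.07738179  150.        ] green [ 605.01234261 -325.55746509  150.        ]
[321.39691008 202.01056324] [320.80784531 159.74020489]
```

{"op": "servo_tool", "data": {
  "rows": [
    [0,0,1,20,-20,0,0],
    [0,0,1,30,-33,0,0],
    [0,0,1,35,-40,0,0],
    [0,0,1,30,-40,0,0],
    [0,0,1,20.5,-20.5,0,0],
    [0,0,0,0,0,-20,0],
    [0,0,0,0,0,-40,0],
    [0,0,0,0,0,-40,0],
    [0,0,0,0,0,-30,0],
    [0,0,0,0,0,-25,0],
    [0,0,0,0,0,-20,0],
    [0,0,0,0,0,-9,0],
    [0,0,0,0,0,0,0],
    [0,0,0,0,0,0,0]
  ]
}}

```text
clock: 15.55
eef_pos: [538.2, -379.2, 84.9]
eef_rot: [3.14, -0.001, 0.433]
wrist_force: [0.0, -0.7, -0.2]
finger_gap: 94.1
finger_force: 0.0
```

{"op": "servo_tool", "data": {
  "rows": [
    [0,0,0,-1.2,-0.3,0,0.2],
    [0,0,0,0,0,0,0.4],
    [0,0,0,0,0,0,0.55],
    [0,0,0,0,0,0,0.65],
    [0,0,0,0,0,0,0.7],
    [0,0,0,0,0,0,0.75],
    [0,0,0,0,0,0,0.9],
    [0,0,0,0,0,0,0.9],
    [0,0,0,0,0,0,0.9],
    [0,0,0,0,0,0,0.9]
  ],
  "grip_force": 30
}}

```text
clock: 16.8
eef_pos: [536.6, -379.2, 83.8]
eef_rot: [-3.142, -0.0, 0.433]
wrist_force: [0.0, 0.1, -0.3]
finger_gap: 28.4
finger_force: 30.0
```

{"op": "servo_tool", "data": {
  "rows": [
    [0,0,0,0,0,5,0.9],
    [0,0,0,0,0,15,0.9],
    [0,0,0,0,0,25,0.9],
    [0,0,0,0,0,35,0.9],
    [0,0,0,0,0,35,0.9],
    [0,0,0,0,0,35,0.9],
    [0,0,0,0,0,35,0.9],
    [0,0,0,0,0,25,0.9],
    [0,0,0,0,0,10,0.9],
    [0,0,-1,3,15,0,0.9],
    [0,0,-2,5,25,0,0.9],
    [0,0,-2,8,30,0,0.9],
    [0,0,-2,8,30,0,0.9],
    [0,0,-2,8,30,0,0.9],
    [0,0,-2,8,30,0,0.9],
    [0,0,-2,8,30,0,0.9],
    [0,0,-2,8,30,0,0.9],
    [0,0,-2,8,20,0,0.9],
    [0,0,0,0,0,0,0.9],
    [0,0,0,0,0,0,0.9]
  ]
}}

```text
clock: 19.3
eef_pos: [600.3, -139.8, 303.6]
eef_rot: [-3.142, 0.001, 0.136]
wrist_force: [0.7, -0.7, -2.4]
finger_gap: 28.5
finger_force: 30.0
```

Run:
```python
from h import *
for n in("side","top"): cv2.imwrite(f"pics/{n}3.png",manip.camera(n)[:,:,::-1])
p=manip.read_state()['eef_pos'];print(p)
t=cv2.imread("pics/top3.png");s=cv2.imread("pics/side3.png")
cv2.imwrite("pics/c5.png",np.hstack([crop(t,310,165,100,145,4),crop(s,240,100,100,145,4)])[:580])
for dz in(-83,-49,67): print(dz,proj('side',p+[0,0,dz]))
```

```text
[ 600.26767111 -140.05809644  303.76193247]
-83 [294.94832667 174.29371907]
-49 [294.38781619 162.35442004]
67 [292.34096042 118.75483759]
```

View pics/c5.png

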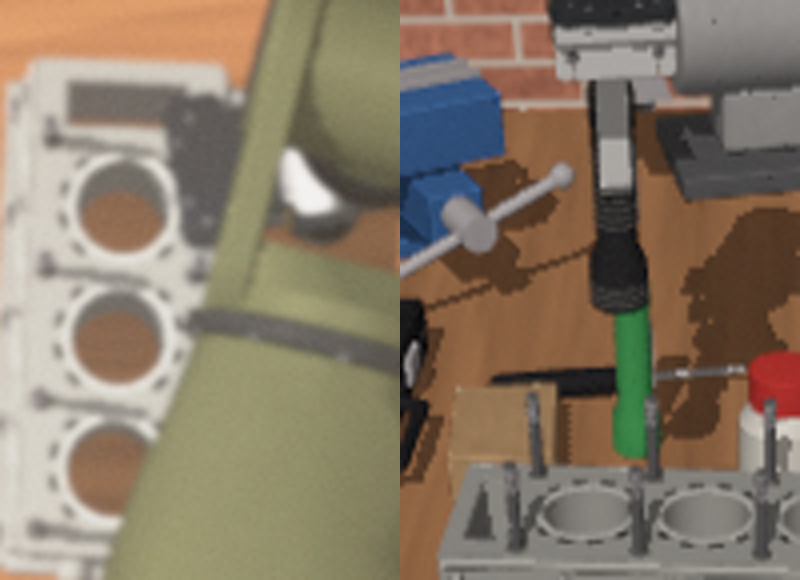

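The torch hangs straight below the fingers in the side crop: lens at (618,305), axis vertical, matching the projection. I'll move it over bore2.

{"op": "servo_tool", "data": {
  "rows": [
    [0,0,0,2.2,12.4,0,0.9],
    [0,0,0,4,20,0,0.9],
    [0,0,0,4,20,0,0.9],
    [0,0,0,4,20,0,0.9],
    [0,0,0,3,18,0,0.9],
    [0,0,0,2,12,0,0.9],
    [0,0,0,0,0,0,0.9],
    [0,0,0,0,0,0,0.9],
    [0,0,0,0,0,-15,0.9],
    [0,0,0,0,0,-20,0.9],
    [0,0,0,0,0,-15,0.9],
    [0,0,0,0,0,-10,0.9],
    [0,0,0,0,0,0,0.9],
    [0,0,0,0,0,0,0.9]
  ]
}}

```text
clock: 21.15
eef_pos: [620.0, -36.9, 244.5]
eef_rot: [3.141, -0.001, 0.136]
wrist_force: [-0.1, -0.6, -1.9]
finger_gap: 28.4
finger_force: 30.0
```

Run:
```python
from h import *
for n in("side","top"): cv2.imwrite(f"pics/{n}4.png",manip.camera(n)[:,:,::-1])
p=manip.read_state()['eef_pos'];print(p)
s=cv2.imread("pics/side4.png")
x0,y0=240,150
cv2.imwrite("pics/c6.png",crop(s,x0,y0,100,100,6))
for z in(-83.5,-49):
  Q=np.array([proj('side',p+[19*np.cos(t),19*np.sin(t),z]) for t in np.linspace(0,6.28,60)]); print('head exp crop',((Q.min(0)-[x0,y0]+.5)*6).round(),((Q.max(0)-[x0,y0]+.5)*6).round())
for b in((619.4,-37.5,125),):
  Q=np.array([proj('side',np.array(b)+[28*np.cos(t),28*np.sin(t),0]) for t in np.linspace(0,6.28,60)]); print('bore exp crop',((Q.min(0)-[x0,y0]+.5)*6).round(),((Q.max(0)-[x0,y0]+.5)*6).round())
```

```text
[619.96184068 -36.86337899 244.50477569]
head exp crop [233. 367.] [324. 414.]
head exp crop [228. 295.] [320. 341.]
bore exp crop [218. 427.] [350. 498.]
```

View pics/c6.png

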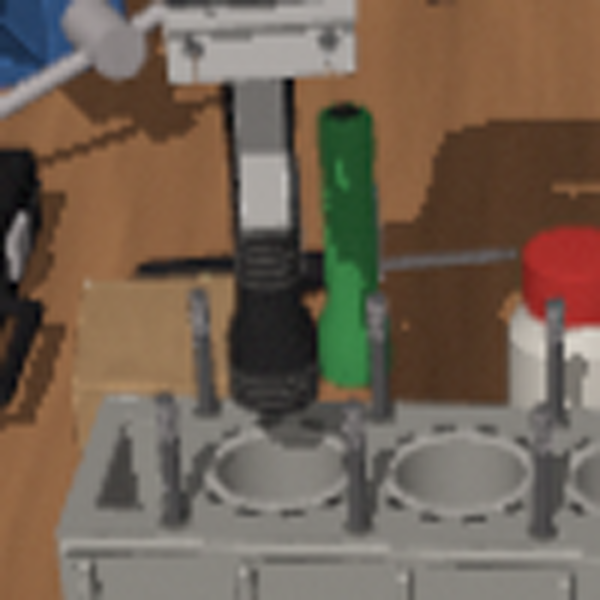

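The torch is above bore2 and clear of the studs: head at crop (273,390), bore mouth at (280,470). I'll check the vertical alignment numerically.

Run:
```python
from h import *
g=cv2.cvtColor(cv2.imread("pics/side4.png"),cv2.COLOR_BGR2GRAY); g0=cv2.cvtColor(cv2.imread("pics/side0.png"),cv2.COLOR_BGR2GRAY)
print('head col',g[205:225,285].tolist(),g[205:225,287].tolist())
print('head row 204',g[204,272:300].tolist())
print('bore col0',g0[212:242,287].tolist()); print('bore row0',g0[228,268:305].tolist())
for b in((619.4,-37.5,125),(543.6,-32.1,125)):
  Q=np.array([proj('side',np.array(b)+[28*np.cos(t),28*np.sin(t),0]) for t in np.linspace(0,6.28,60)]); print(Q.min(0).round(1),Q.max(0).round(1))
p=np.array([620,-36.9,244.5])
Q=np.array([proj('side',p+[19*np.cos(t),19*np.sin(t),-83.6]) for t in np.linspace(0,6.28,60)]); print('lens',Q.min(0).round(1),Q.max(0).round(1))
print(proj('side',p+[0,5,-83.6])-proj('side',p+[0,0,-83.6]))
```

```text
head col [35, 33, 36, 32, 34, 34, 36, 42, 52, 50, 60, 43, 58, 36, 50, 53, 79, 93, 103, 129] [33, 30, 32, 35, 32, 33, 33, 40, 48, 47, 66, 46, 51, 43, 65, 78, 91, 87, 84, 105]
head row 204 [114, 110, 101, 122, 124, 120, 57, 29, 32, 32, 34, 36, 35, 32, 34, 31, 29, 24, 26, 23, 34, 79, 92, 100, 101, 105, 106, 102]
bore col0 [105, 104, 104, 100, 102, 130, 129, 129, 132, 146, 146, 131, 133, 132, 131, 131, 131, 132, 132, 132, 132, 138, 141, 78, 116, 129, 129, 127, 134, 161]
bore row0 [75, 63, 117, 120, 84, 77, 109, 121, 82, 83, 94, 101, 108, 115, 120, 123, 126, 128, 128, 131, 133, 133, 133, 133, 130, 128, 125, 120, 111, 98, 78, 74, 61, 124, 87, 75, 92]
[275.9 220.6] [297.9 232.5]
[305.6 221.6] [327.7 233.5]
lens [278.3 210.6] [293.5 218.5]
[-0.13616216  1.03965716]
```

Torch and bore both show the same small camera bias, so they are centred relative to each other. Final lowering to a lens height of 140.

{"op": "servo_tool", "data": {
  "rows": [
    [0,0,0,-0.5,-0.6,-5,0.9],
    [0,0,0,0,0,-6,0.9],
    [0,0,0,0,0,-5,0.9],
    [0,0,0,0,0,-3,0.9],
    [0,0,0,0,0,-1.7,0.9],
    [0,0,0,0,0,0,0.9],
    [0,0,0,0,0,0,0.9],
    [0,0,0,0,0,0,0.9],
    [0,0,0,0,0,0,0.9],
    [0,0,0,0,0,0,0.9]
  ]
}}

```text
clock: 22.5
eef_pos: [619.3, -37.4, 223.2]
eef_rot: [3.142, -0.0, 0.136]
wrist_force: [0.9, 0.4, -1.4]
finger_gap: 28.9
finger_force: 30.0
```

Run:
```python
from h import *
st=manip.read_state();print(st['eef_pos'],st['eef_rot'],st['wrist_force'],abs(st['qd']).max())
s=manip.camera("side")[:,:,::-1].copy();cv2.imwrite("pics/c7.png",np.vstack([crop(s,230,160,150,100,5),np.zeros((50,750,3),np.uint8)]))
```

```text
[619.29200027 -37.42204797 223.17702958] [ 3.14158720e+00 -6.39566174e-05  1.35989663e-01] [ 0.86726684  0.4301026  -1.41018846] 0.001431894662231562
```

View pics/c7.png

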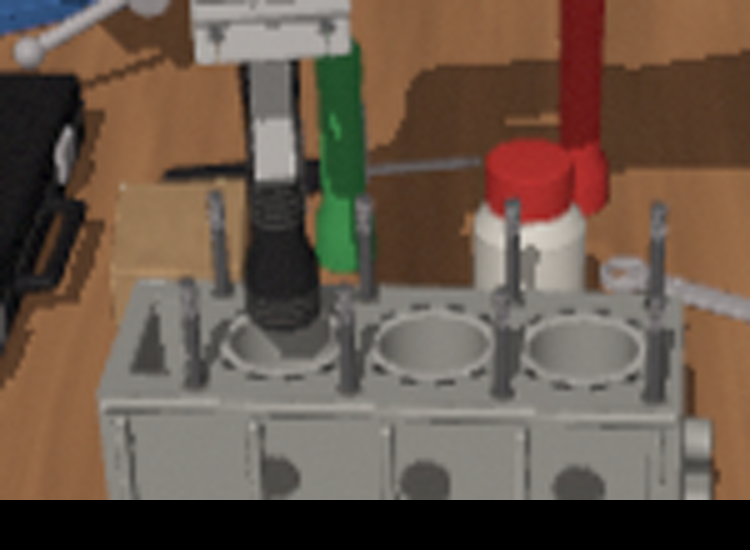

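The torch hangs vertical above bore2, lens at crop (282,320) just over the mouth at (283,345). It is still, touching nothing and clear of the studs, so I'm handing in.

```bash
python3 -c "
from cell import manip
print(manip.sign_off())"
```

```text
the job is handed in; nothing more can be done
None
```

The job is handed in: the lone piston stands on the oil ring (about 1 mm from its centre, pin hole along the row), and the torch is held still, lens down, over the far bore (bore2) about 15 mm above the deck.

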